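# Load a battery cell into the test pod and hold its bayonet cap half-way to the lock

### The arm

A 7-joint arm with a two-finger parallel gripper is mounted at the origin on the work surface. World frame = base frame: x ahead of the robot, y to its left, z up, the work surface at z = 0. Lengths are in m, angles in rad, forces in N, time in s.
With the tool pointing down it reaches from about 0.4 to 0.85 m from the base axis. Payload 4.5 kg.
Tool frame: the origin (TCP) lies on the centre line of the jaws, within the pads' length; the fingertips stand 8 mm ahead of it and the grasp point (between the pads) lies 11 mm behind it; z points along the fingers, x is the direction in which the jaws open and shut, and the axes are right-handed (so a half turn about z gives the same grasp; the last joint's range is limited). The gripper opens to 88 mm and grips with 3 to 60 N. Pads are 18 mm wide; open, the fingers measure 123 mm over their backs; the gripper's body (75 mm by 187 mm) begins 45 mm behind the grasp point.
Start: joints at [-1.178, 0.689, -0.195, 1.565, 0.157, 0.902, -0.215], TCP at [0.219, 0.585, 0.247] pointing down, gripper open.
Joint ranges: [-3.01, 3.01], [-0.46, 2.08], [-1.47, 1.51], [0.13, 2.56], [-1, 4.14], [0.04, 2.09], [-2.66, 2.66]. Speed limits (rad/s): [2.57, 2.57, 3.14, 3.14, 3.14, 3.14, 3.14].

### API

Orientations are given as a unit quaternion [x, y, z, w].
In Python, from plant import r gives the robot as it stands.
- The arm moves only by the shell command python3 -m pendant 'ROWS' [FORCE]. ROWS is JSON, a list of rows, each a list of 3 entries, a list of its own where there are three numbers: the turn, a rotation vector about the tool's x, y, z in rad, then the shift along the tool's x, y, z in m, then the opening, from 0 (shut) to 1 (fully open). In form: [[[wx, wy, wz], [tx, ty, tz], claw], ...]. A call has 1 to 10 rows; each row is the pose to reach, as a shift and turn from the pose commanded when the call began, along the tool's axes at that moment; what a row does not reach only later rows make up. A row lasts 1/10 s, in which the tool goes at most 50 mm and 8.59 degrees, less where a joint would pass 70% of its speed; a pose out of reach is approached as far as the arm can. A call with a gripper value outside its range is refused whole. The fingers move at their own pace and stop on an object; FORCE is the grip in N (left out, the last holds). Time passes only in rows, so rows that repeat a pose let the fingers close. It gives the time, the measured TCP pose, the force and the opening at its end, in the units of the state.
- r.get_state(): the state, without advancing time (a new reading comes with each control period).
- r.snapshot(name): name is "side" or "top"; returns a dict with "image" (480x640x3 uint8, red, green, blue), "mtx" (3x3 intrinsics, pixels), "dist" ([k1, k2, p1, p2, k3] as OpenCV has them; the pictures are not rectified), "R" (3x3) and "t" (3): a world point X has camera coordinates R X + t. Camera axes: x right, y down, z forward; pixel columns grow to the right and rows downward; lengths in m; the calibration is good to about 2 mm. A picture is of the moment at which its call begins. There is no depth.
- r.finish_job(): hands the job in, once; it reports no verdict.
The state is a dict: "clock": time; "q": joint angles; "qd": joint speeds; "joint_torque": joint torques, N m; "tool_pos": TCP position; "eef_rot": TCP orientation; "contact_force": force on the tool from outside, world axes, zero at the start; "moment": the same for the moment, N m; "opening": opening from 0.0 (shut) to 1.0 (fully open).
Only numpy, scipy, OpenCV 4.12 (cv2) and the standard library are available. Lean on these libraries where they do the work, as an engineer would, in place of code of your own. Each camera call takes 0.05 s, during which the arm holds its last target. There are 200 camera calls.

### The job

Stand the thickest of the three cells in the well of the test pod, put the bayonet cap (the one with a bar grip and two lugs) over it with its lugs down through the two notches of the collar, and turn it clockwise until the bar points at the half-way marks on the rim, well short of the lock click. Finish while still gripping the cap there: its spring turns it back if you let go. Do not let it click into the lock, and leave everything else on the bench where it is.

Things in the scene. Friction and masses are not known exactly. Their poses are not given: they have to be found in the camera images.
- cell: the thick cylindrical cell, grey-blue sleeve with steel top, diameter 32 mm, height 70 mm (the top 2 mm is a contact button of 14 mm diameter), about 160 g, standing upright in one of three places of the white tray. Origin at the centre of its underside, z up.
- pod: the test pod, fixed; same after a half turn. Origin on the well's axis at bench level, z up. Dark base plate 130 (its x) x 100 (y) x 8 mm; on it a grey block 84 x 84 mm up to height 48 mm with a round upright well, diameter 37 mm, 3 mm chamfer, floor at height 18 mm (a seated cell's top is at 88 mm, 24 mm above the collar rim). On the block stands the aluminium collar.
- collar (a point): centre of the collar's rim, on the pod's axis at height 64 mm, axes as the pod's. Collar: outer diameter 80, clear bore 56 mm; under its lip (heights 56 to 64 mm) runs the lug groove (48 to 56 mm). Two notches 13 mm wide cut the lip at the pod's +x and -x (towards the short ends of the base plate); the cap's lugs go down there.
- mark (a point): one of the two half-way marks: short black radial lines on the rim, 45 degrees clockwise (from above) from each notch; this one, 34 mm from the axis, belongs to the pod's +x notch. The lock's two brass plungers stick out 12 mm from the collar's outside, 73 degrees clockwise from each notch.
- cap: the bayonet cap, black plastic cup, about 120 g, mouth down on the bench; same after a half turn. Cup of outer diameter 52, inner 42 mm; top face 52, inner roof 44 mm above the mouth rim. Two steel lugs at the mouth rim at the cap's +x and -x, 8 mm wide, 6 mm tall, reaching 32 mm from the axis. Origin on the axis at the mouth rim, z up. Seated, the mouth rim is at height 48 mm.
- cap_grip (a point): foot of the cap's bar grip, on the axis on the cap's top face, 52 mm above the mouth rim (height 100 mm when seated); axes as the cap's. The bar is aluminium, 46 mm long (x, over the lugs), 16 mm wide (y) and 24 mm tall.
- ring (a joint): turn of the sprung ring in the pod's groove that the lugs carry with them: 0 rad at the notches (where its spring, about 0.03 to 0.08 N m, returns it), growing clockwise seen from above to a stop at 1.57 rad. Lugs have about 0.07 rad of play in it, so a cap turned by 0.785 rad reads about 0.72. The lugs meet the lock plungers at about 1.0 and click past them above 1.25.
- tray: white tray, 290 mm (its x) x 80 mm (its y), walls 12 mm high, floor 5 mm thick, fixed. Origin at the centre of its underside. Three cells stand upright in a row along its x, about 90 mm apart. Leave it.
- cell_mid: bystander: a cell of diameter 24 mm, height 70 mm, standing in the tray; origin at the centre of its underside.
- cell_thin: bystander: a cell of diameter 18 mm, height 70 mm, standing in the tray; origin at the centre of its underside.
- cover: bystander: a plain black cover like the cap, diameter 52 mm, 70 mm tall, but with a round aluminium knob of 20 mm and no lugs; origin at the centre of its underside. It and the cap may stand either way round, some 13 to 17 cm apart.
- multimeter: bystander: blue multimeter lying on its back, 150 x 78 x 34 mm; origin at the centre of its underside.
- tape: bystander: a tape roll lying flat, diameter 84 mm, 24 mm high; origin at the centre of its underside.
- screwdriver: bystander: a screwdriver lying between the robot and the pod; origin near its middle.
There are look-alikes about, which are no part of the job. What is shaped like the cap but green or turquoise is not meant. Leave any brown look-alike of the cell alone.

How it is judged:
By the outcome, as a careful person would: the job done as asked, in the order asked, and still so for the second after the job is handed in, while the arm keeps its last pose, push and grip.
It also fails if it takes over 64 s, if anything falls off the work surface, if the arm or the gripper's body presses on something with over 40 N, if the wrist force passes 120 N, or if a joint passes its speed limit or range.

## Working session

There is one attempt and no reset: what is moved stays moved. The work goes in short steps, Python scripts to look and compute and a shell command to move; the robot and the scene stay as the last step left them, time stands still between calls to the robot, and variables do not carry over. Pictures are saved under pics/ and viewed, about 8 in all and at most 12, crops included, and the job is handed in when it is done.

```bash
mkdir -p pics; ls
python3 - <<'E'
from plant import r
import cv2
for n in("top","side"):
    s=r.snapshot(n); cv2.imwrite(f"pics/{n}0.png",s["image"][:,:,::-1]); print(n,s["mtx"],s["dist"],s["R"],s["t"])
st=r.get_state(); print(st)
E
```

```text
pics
top [[552.87159342   0.         323.88945724]
 [  0.         552.87159342 238.74537242]
 [  0.           0.           1.        ]] [-0.1077861  0.         0.         0.         0.       ] [[ 0.02722813 -0.99955538  0.01215201]
 [-0.98757435 -0.02878002 -0.15449468]
 [ 0.15477572 -0.00779441 -0.98791888]] [-0.01462043  0.58751859  1.18090829]
side [[616.84488826   0.         317.69400441]
 [  0.         616.84488826 226.94552552]
 [  0.           0.           1.        ]] [0.00499413 0.         0.         0.         0.        ] [[-0.9061921  -0.4224487   0.01878765]
 [-0.22574934  0.44572928 -0.86623475]
 [ 0.35756553 -0.78921639 -0.49928387]] [0.50413861 0.18676216 1.36174042]
{'clock': 0.1, 'q': array([-1.17820699,  0.68986031, -0.19447988,  1.56622156,  0.15729455,
        0.90251956, -0.21509666]), 'qd': array([ 0.00076727, -0.00235048, -0.00018041, -0.00313621, -0.00020732,
        0.00111895,  0.00137418]), 'joint_torque': array([-2.23137526e-03, -5.28498137e+01, -1.27131142e+00, -1.53837597e+01,
       -5.25980804e-02,  1.99214199e-03,  2.94945482e-05]), 'tool_pos': array([0.21933078, 0.5846652 , 0.24601898]), 'eef_rot': array([ 8.21918425e-01,  5.69604640e-01, -6.22222001e-04,  5.19930682e-04]), 'contact_force': array([ 0.15303741,  0.18385994, -0.50127935]), 'moment': array([ 0.04310405, -0.00165715,  0.01232859]), 'opening': 1.0013588233750812}
```

View pics/top0.png

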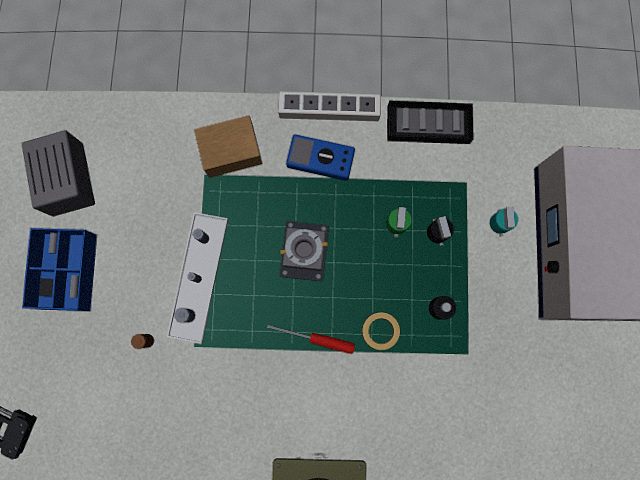

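View pics/side0.png

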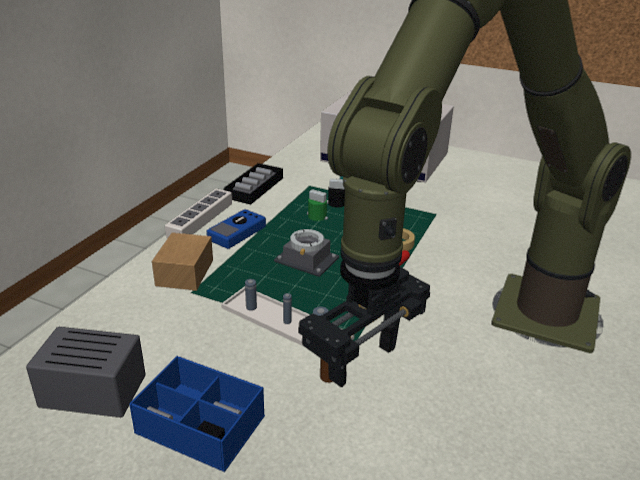

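Top view: tray with three cells at about (200,236), (194,277) and (184,315), a brown look-alike of the cell at (142,341), the pod at (304,250). Cap candidates: black with a bar at (441,230), green (400,220), turquoise (504,220), and the black cover with a round knob at (443,307). By the description I choose (441,230). Next, one close crop to compare the cells and check the cap.

```bash
cat > h.py <<'E'
import numpy as np, cv2
from plant import r
def ray(s,uv):
    p=cv2.undistortPoints(np.array([[uv]],float),s["mtx"],s["dist"])[0,0]
    R=np.array(s["R"]);c=-R.T@np.array(s["t"]);d=R.T@np.array([p[0],p[1],1]);return c,d
def onz(s,uv,z):
    c,d=ray(s,uv);return c+d*(z-c[2])/d[2]
def proj(s,X):
    return cv2.projectPoints(np.array(X,float).reshape(-1,3),cv2.Rodrigues(np.array(s["R"]))[0],np.array(s["t"]),s["mtx"],np.array(s["dist"]))[0].reshape(-1,2)
E
python3 - <<'E'
import cv2,numpy as np
im=cv2.imread("pics/top0.png")
def c(x,y,w,h,k): return cv2.resize(im[y:y+h,x:x+w],(w*k,h*k),interpolation=cv2.INTER_CUBIC)
a=c(165,210,65,120,5)  #325x600
b=c(268,212,66,75,6)[:, :396] #396x450
d=c(420,210,50,50,6)
o=np.zeros((600,800,3),np.uint8); o[:600,:325]=a
o[:350,330:330+396*350//450]=cv2.resize(b,(396*350//450,350)); o[355:600,330:575]=cv2.resize(d,(245,245)); 
cv2.imwrite("pics/crop0.png",o)
E
```

```text
(no output)
```

View pics/crop0.png

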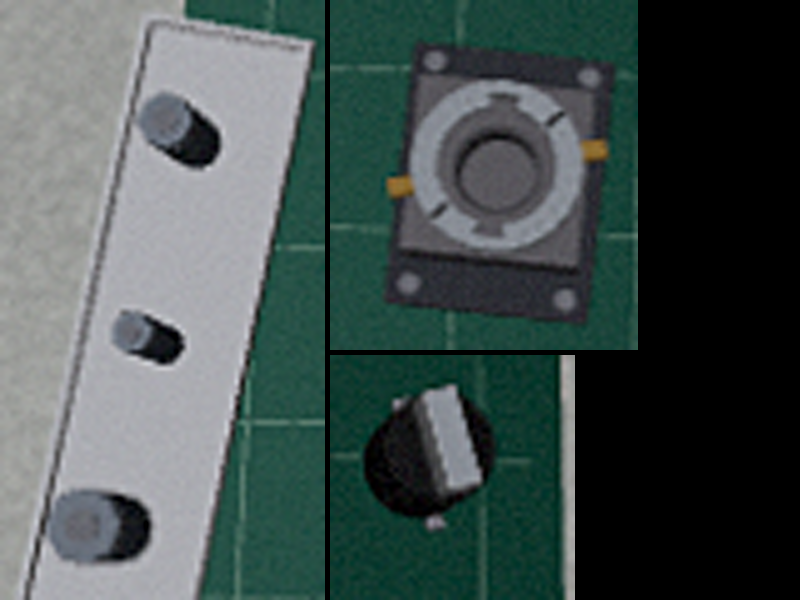

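The crop shows that the thickest cell is the lower one, top centre about (182,315). Pod notches are at the crop's top and bottom with black marks clockwise of them, and the cap has a bar and two steel lugs. Now to measure by masks.

Run:
```python
from h import *
s=r.snapshot("top"); im=s["image"]; 
K=4
def crop(x,y,w,h):
    return cv2.resize(im[y:y+h,x:x+w],None,fx=K,fy=K,interpolation=cv2.INTER_CUBIC).astype(int)
def back(p,x,y): return ((p[0]+.5)/K-.5+x,(p[1]+.5)/K-.5+y)
def blobs(m,mina):
    n,l,st,c=cv2.connectedComponentsWithStats(m.astype(np.uint8)); return [(l==i,st[i],c[i]) for i in range(1,n) if st[i][4]>=mina*K*K]
# cell top
x,y=170,300;c=crop(x,y,40,32);g=c.sum(2)/3
m=(g>75)&(g<140)&(c[...,2]>c[...,0]+8)
for b,st,ce in blobs(m,40):
    cn=cv2.findContours(b.astype(np.uint8),0,1)[0]; cn=max(cn,key=cv2.contourArea); cn=cv2.convexHull(cn); e=cv2.fitEllipse(cn)
    uv=back(e[0],x,y); print("cell",st/K,uv,e[1],onz(s,uv,.074)[:2])
# predicted diameter
# tray direction from other cells not needed
# collar
x,y=268,212;c=crop(x,y,72,75);g=c.sum(2)/3
m=(g>115)&(abs(c[...,0]-c[...,2])<40)
for b,st,ce in blobs(m,300):
    cn=max(cv2.findContours(b.astype(np.uint8),0,1)[0],key=cv2.contourArea);cn=cv2.convexHull(cn);e=cv2.fitEllipse(cn)
    uv=back(e[0],x,y);P=onz(s,uv,.064);print("collar",st/K,uv,np.array(e[1])/K,P[:2])
# brass
m=(c[...,0]>130)&(c[...,2]<80)
B=[]
for b,st,ce in blobs(m,3):
    uv=back(ce,x,y);B.append(onz(s,uv,.052)[:2]);print("brass",uv,B[-1],st[4]/16)
# notch & marks from crop0
cv=lambda p:(268+(p[0]-330)/4.667,212+p[1]/4.667)
for n,a,b in(("notch",(504,101),(490,230)),("marks",(557,118),(437,211))):
    A,Bq=[onz(s,cv(p),.064)[:2] for p in(a,b)];d=A-Bq;print(n,A,Bq,(A+Bq)/2,np.linalg.norm(d),np.degrees(np.arctan2(d[1],d[0])))
if len(B)==2:d=B[0]-B[1];print("brass mid",(B[0]+B[1])/2,np.degrees(np.arctan2(d[1],d[0])))
# cap bar
x,y=420,205;c=crop(x,y,45,50);g=c.min(2)
for b,st,ce in blobs(g>110,3):
    q=cv2.minAreaRect(np.argwhere(b)[:,::-1].astype(np.float32));uv=back(q[0],x,y)
    bx=[onz(s,back(p,x,y),.076)[:2] for p in cv2.boxPoints(q)]
    e1,e2=bx[1]-bx[0],bx[2]-bx[1]
    print("bar",uv,onz(s,uv,.076)[:2],[ (np.linalg.norm(e),np.degrees(np.arctan2(e[1],e[0]))) for e in(e1,e2)])
cw=lambda p:(420+(p[0]-330)/4.9,210+(p[1]-355)/4.9)
L=[onz(s,cw(p),.005)[:2] for p in((401,405),(435,522))];d=L[0]-L[1];print("lugs",L,(L[0]+L[1])/2,np.linalg.norm(d),np.degrees(np.arctan2(d[1],d[0])))
```

```text
cell [  4.     7.75  15.    15.   628.75] (180.96420192718506, 314.72891998291016) (57.90398406982422, 61.29973220825195) [0.41029348 0.30264682]
brass (np.float64(324.0852564102564), np.float64(243.55833333333334)) [0.57599648 0.00126374] 12.1875
brass (np.float64(282.50323834196894), np.float64(251.2389896373057)) [0.55627088 0.09220344] 12.0625
notch [0.59495044 0.04308347] [0.53396421 0.04762763] [0.56445733 0.04535555] 0.06115529421773769 -4.261303518741807
marks [0.58760853 0.01801259] [0.54214418 0.07259313] [0.56487635 0.04530286] 0.0710355031403818 -50.20646939287414
brass mid [0.56613368 0.04673359] -77.76163643707292
bar (444.4616756439209, 226.31933212280273) [ 0.61815718 -0.26083426] [(np.float64(0.0162468371097517), np.float64(-73.07459081483408)), (np.float64(0.045476653008417155), np.float64(-165.2190392082974))]
bar (440.875, 243.75) [ 0.5793546  -0.25265686] [(np.float64(0.005510854351633283), np.float64(-88.3576042196182)), (np.float64(0.002751882901651877), np.float64(179.6776281507572))]
lugs [array([ 0.64511381, -0.25387549]), array([ 0.58952471, -0.26981839])] [ 0.61731926 -0.26184694] 0.05783013073060832 16.00283881245417
```

```bash
cat > d.py <<'E'
# usage: d.py x y z [yaw_deg]: shift/turn in tool axes from the measured pose to a target
import sys,numpy as np
from scipy.spatial.transform import Rotation as Ro
from plant import r
st=r.get_state();R=Ro.from_quat(st["eef_rot"]).as_matrix()
a=list(map(float,sys.argv[1:]))
yaw=np.degrees(np.arctan2(R[1,0],R[0,0]))
y=a[3] if len(a)>3 else yaw
T=Ro.from_euler('z',y,degrees=True)*Ro.from_euler('x',180,degrees=True)
w=(Ro.from_matrix(R).inv()*T).as_rotvec()
print("t",st["clock"].__round__(2),"pos",np.round(st["tool_pos"],4),"yaw",yaw.round(2),"op",round(st["opening"],3),"F",np.round(st["contact_force"],1),"M",np.round(st["moment"],2),"q",np.round(st["q"],2))
print("shift",np.round(R.T@(np.array(a[:3])-st["tool_pos"]),4),"turn",np.round(w,4))
E
python3 d.py .410 .303 .13 80
```

```text
t 0.15 pos [0.2193 0.5848 0.2461] yaw 69.45 op 1.002 F [-0.1  1.2 -0. ] M [0.07 0.05 0.05] q [-1.18  0.69 -0.19  1.57  0.16  0.9  -0.22]
shift [-0.1967  0.2774  0.1164] turn [-0.      0.0014 -0.1842]
```

```bash
python3 -m pendant '[[[0,0,-0.02],[-0.02,0.028,0],1],[[0,0,-0.06],[-0.05,0.07,0.01],1],[[0,0,-0.1],[-0.08,0.113,0.03],1],[[0,0,-0.14],[-0.11,0.155,0.05],1],[[0,0,-0.184],[-0.14,0.198,0.07],1],[[0,0,-0.184],[-0.167,0.236,0.085],1],[[0,0,-0.184],[-0.187,0.264,0.095],1],[[0,0,-0.184],[-0.197,0.277,0.1],1],[[0,0,-0.184],[-0.197,0.277,0.1],1],[[0,0,-0.184],[-0.197,0.277,0.1],1]]' 25; python3 d.py .41 .303 .062 80
python3 - <<'E'
from h import *
s=r.snapshot("side"); cv2.imwrite("pics/side1.png",s["image"][...,::-1]); 
t=r.snapshot("top")
st=r.get_state()
print(proj(s,[[.41,.303,.005],[.41,.303,.075],st["tool_pos"]]),proj(t,[.565,.0455,.064]))
x,y=[int(v) for v in proj(s,[.41,.303,.08])[0]]
a=cv2.resize(s["image"][y-75:y+75,x-100:x+100],(800,600),interpolation=cv2.INTER_CUBIC); cv2.imwrite("pics/side1c.png",a[...,::-1]);print(x-100,y-75)
E
```

```text
clock: 1.15
tool_pos: [0.4094, 0.3043, 0.1467]
eef_rot: [0.766, 0.643, 0.0, -0.001]
contact_force: [0.4, 0.2, 0.5]
opening: 0.998
t 1.15 pos [0.4094 0.3043 0.1467] yaw 79.98 op 0.998 F [0.4 0.2 0.5] M [ 0.02 -0.01 -0.04] q [-0.58  0.71 -0.24  2.    0.34  0.47  0.33]
shift [-0.0013  0.0009  0.0847] turn [-0.0006 -0.001  -0.0004]
[[319.97912331 336.49565801]
 [320.70245456 309.22796098]
 [321.47037743 280.36333683]] [[303.72942627 247.16107127]]
220 232
```

View pics/side1c.png

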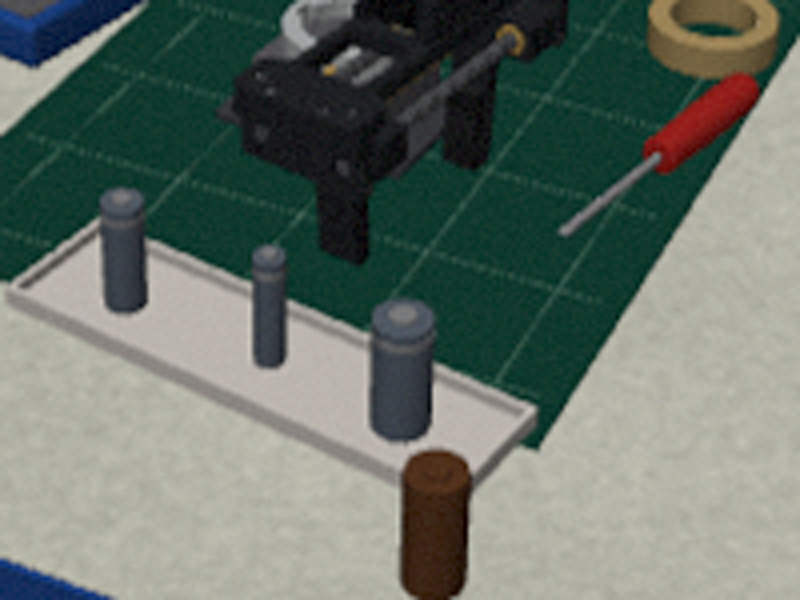

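The close side crop shows the thick cell's top at (321,310), where my estimate projects (321,309). The open fingers are centred over it, with the brown look-alike apart at (329,365). Descend and grip.

```bash
python3 -m pendant '[[[0,0,0],[-0.001,0.001,0.02],1],[[0,0,0],[-0.001,0.001,0.045],1],[[0,0,0],[-0.001,0.001,0.067],1],[[0,0,0],[-0.001,0.001,0.08],1],[[0,0,0],[-0.001,0.001,0.085],1],[[0,0,0],[-0.001,0.001,0.085],1],[[0,0,0],[-0.001,0.001,0.085],0.3],[[0,0,0],[-0.001,0.001,0.085],0.3],[[0,0,0],[-0.001,0.001,0.085],0.2],[[0,0,0],[-0.001,0.001,0.085],0.2]]' 25; python3 -m pendant '[[[0,0,0],[0,0,0],0.2],[[0,0,0],[0,0,0],0.2],[[0,0,0],[0,0,0],0.2]]'; python3 d.py .41 .303 .062 80
```

```text
clock: 2.25
tool_pos: [0.4107, 0.3025, 0.0622]
eef_rot: [0.766, 0.643, 0.0, -0.0]
contact_force: [0.1, 0.2, 0.6]
opening: 0.661
clock: 2.55
tool_pos: [0.4105, 0.3025, 0.0618]
eef_rot: [0.766, 0.643, 0.0, -0.0]
contact_force: [1.3, 0.6, 0.6]
opening: 0.388
t 2.55 pos [0.4105 0.3025 0.0618] yaw 79.98 op 0.388 F [1.3 0.6 0.6] M [ 0.15 -0.09  0.06] q [-0.64  0.86 -0.14  2.04  0.4   0.27  0.27]
shift [ 0.0004 -0.0006 -0.0002] turn [ 0.0001 -0.0005 -0.0003]
```

```bash
python3 -m pendant '[[[0,0,0],[0,0,0],0.2],[[0,0,0],[0,0,0],0.2],[[0,0,0],[0,0,0],0.2],[[0,0,0],[0,0,-0.01],0.2],[[0,0,0],[0,0,-0.03],0.2],[[0,0,0],[0,0,-0.055],0.2],[[0,0,0],[0,0,-0.08],0.2],[[0,0,0],[0,0,-0.1],0.2],[[0,0,0],[0,0,-0.1],0.2]]'; python3 d.py .565 .0455 .161 80
```

```text
clock: 3.45
tool_pos: [0.4114, 0.3028, 0.1642]
eef_rot: [0.766, 0.642, 0.002, 0.0]
contact_force: [0.4, 0.8, -2.0]
opening: 0.359
t 3.45 pos [0.4114 0.3028 0.1642] yaw 79.95 op 0.359 F [ 0.4  0.8 -2. ] M [ 0.07 -0.02 -0.02] q [-0.56  0.68 -0.26  1.99  0.33  0.51  0.33]
shift [-0.2266  0.1961  0.003 ] turn [ 0.0029 -0.0032 -0.0009]
```

```bash
python3 -m pendant '[[[0,0,0],[-0.015,0.013,0],0.2],[[0,0,0],[-0.045,0.039,0],0.2],[[0,0,0],[-0.08,0.069,0],0.2],[[0,0,0],[-0.115,0.1,0],0.2],[[0,0,0],[-0.15,0.13,0],0.2],[[0,0,0],[-0.185,0.16,0],0.2],[[0,0,0],[-0.21,0.182,0],0.2],[[0,0,0],[-0.223,0.193,0],0.2],[[0,0,0],[-0.2266,0.196,0],0.2],[[0,0,0],[-0.2266,0.196,0],0.2]]';python3 -m pendant '[[[0,0,0],[0,0,0.02],0.2],[[0,0,0],[0,0,0.022],0.2],[[0,0,0],[0,0,0.022],0.2]]'; python3 d.py .565 .0455 .14 80
python3 - <<'E'
from h import *
s=r.snapshot("side"); t=r.snapshot("top")
P=r.get_state()["tool_pos"]
print(proj(s,[[.565,.0455,.064],P,P-[0,0,.057]]))
x,y=[int(v) for v in proj(s,P-[0,0,.05])[0]]
a=cv2.resize(s["image"][y-50:y+50,x-65:x+65],(780,600),interpolation=cv2.INTER_CUBIC); cv2.imwrite("pics/side2c.png",a[...,::-1]);print(x-65,y-50)
E
```

```text
clock: 4.45
tool_pos: [0.5633, 0.0449, 0.1608]
eef_rot: [0.766, 0.642, -0.001, -0.001]
contact_force: [0.7, 1.0, -2.3]
opening: 0.36
clock: 4.75
tool_pos: [0.5628, 0.0467, 0.1393]
eef_rot: [0.765, 0.644, -0.001, -0.001]
contact_force: [0.3, 0.1, -2.3]
opening: 0.357
t 4.75 pos [0.5628 0.0467 0.1393] yaw 80.14 op 0.357 F [ 0.3  0.1 -2.3] M [0.02 0.02 0.  ] q [ 0.03  0.78 -0.33  1.84  0.42  0.6   0.84]
shift [-0.0008  0.0023 -0.0007] turn [-0.0023 -0.      0.0024]
[[307.02262614 236.86497333]
 [307.61447786 209.43894439]
 [307.36290691 230.27959276]]
242 177
```

View pics/side2c.png

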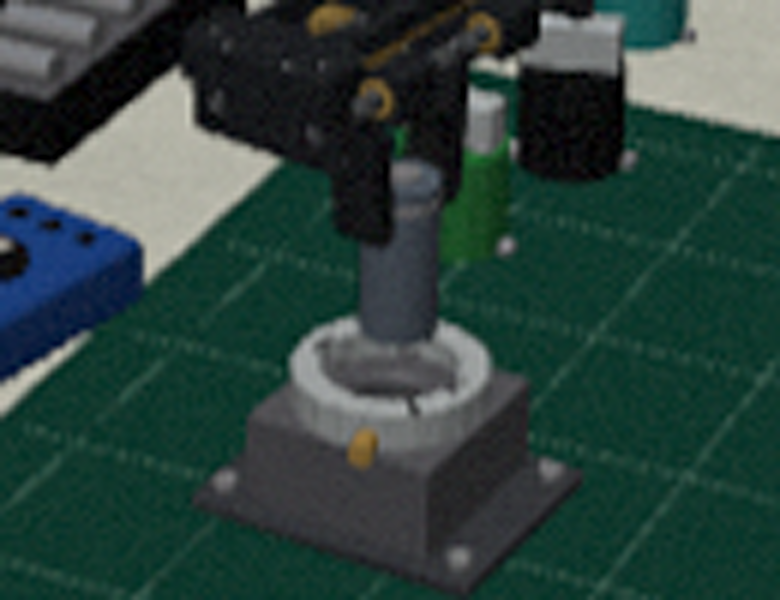

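Side crop: the cell's foot centre is at about (308.5,232) over the collar's centre (307,238), aligned to within about 1 px (2 mm). Lower it with a 3 mm correction.

```bash
python3 -m pendant '[[[0,0,0],[-0.001,0.003,0],0.2],[[0,0,0],[-0.001,0.003,0.01],0.2],[[0,0,0],[-0.001,0.003,0.02],0.2],[[0,0,0],[-0.001,0.003,0.026],0.2],[[0,0,0],[-0.001,0.003,0.032],0.2],[[0,0,0],[-0.001,0.003,0.036],0.2],[[0,0,0],[-0.001,0.003,0.04],0.2],[[0,0,0],[-0.001,0.003,0.043],0.2]]'; python3 d.py .565 .0455 .075 80
```

```text
clock: 5.65
tool_pos: [0.5669, 0.0438, 0.0964]
eef_rot: [0.766, 0.643, 0.0, -0.0]
contact_force: [-0.2, -0.0, -1.2]
opening: 0.356
t 5.65 pos [0.5669 0.0438 0.0964] yaw 79.99 op 0.356 F [-0.2 -0.  -1.2] M [ 0.1   0.1  -0.02] q [ 0.01  0.84 -0.29  1.85  0.45  0.51  0.81]
shift [ 0.0014 -0.0021  0.0214] turn [-0.0001 -0.0003 -0.0001]
```

The cell's foot is already in the well without force; continue down.

```bash
python3 -m pendant '[[[0,0,0],[0.0005,-0.001,0.005],0.2],[[0,0,0],[0.0005,-0.001,0.01],0.2],[[0,0,0],[0.0005,-0.001,0.014],0.2],[[0,0,0],[0.0005,-0.001,0.017],0.2],[[0,0,0],[0.0005,-0.001,0.019],0.2],[[0,0,0],[0.0005,-0.001,0.021],0.2],[[0,0,0],[0.0005,-0.001,0.022],0.2]]'; python3 d.py .565 .0455 .075 80
```

```text
clock: 6.35
tool_pos: [0.5666, 0.0444, 0.0756]
eef_rot: [0.766, 0.643, 0.001, 0.0]
contact_force: [-1.3, -0.8, 12.5]
opening: 0.357
t 6.35 pos [0.5666 0.0444 0.0756] yaw 79.98 op 0.357 F [-1.3 -0.8 12.5] M [-0.15  0.49 -0.01] q [-0.    0.88 -0.27  1.86  0.47  0.47  0.79]
shift [ 0.0008 -0.0018  0.0006] turn [ 0.0015 -0.0003 -0.0003]
```

Seated: 12.5 N of push at the expected height. Release, rise.

```bash
python3 -m pendant '[[[0,0,0],[0,0,-0.001],0.6],[[0,0,0],[0,0,-0.001],0.6],[[0,0,0],[0,0,-0.001],0.6],[[0,0,0],[0,0,-0.01],0.6],[[0,0,0],[0,0,-0.035],0.6],[[0,0,0],[0,0,-0.06],0.6],[[0,0,0],[0,0,-0.075],0.6],[[0,0,0],[0,0,-0.075],0.6]]'; python3 d.py .618 -.261 .12 106
```

```text
clock: 7.15
tool_pos: [0.5675, 0.0445, 0.1522]
eef_rot: [0.766, 0.643, 0.002, 0.001]
contact_force: [-0.1, -0.6, 0.6]
opening: 0.595
t 7.15 pos [0.5675 0.0445 0.1522] yaw 79.96 op 0.595 F [-0.1 -0.6  0.6] M [ 0.05 -0.03  0.04] q [ 0.04  0.76 -0.34  1.82  0.41  0.62  0.85]
shift [-0.2921  0.1029  0.0321] turn [ 0.0048 -0.0007 -0.4544]
```

```bash
python3 -m pendant '[[[0,0,-0.03],[-0.015,0.005,0],0.6],[[0,0,-0.1],[-0.05,0.017,0],0.6],[[0,0,-0.18],[-0.09,0.032,0],0.6],[[0,0,-0.26],[-0.13,0.046,0],0.6],[[0,0,-0.34],[-0.17,0.06,0],0.6],[[0,0,-0.42],[-0.21,0.074,0],0.55],[[0,0,-0.454],[-0.25,0.088,0.01],0.55],[[0,0,-0.454],[-0.278,0.098,0.02],0.55],[[0,0,-0.454],[-0.292,0.103,0.025],0.55],[[0,0,-0.454],[-0.292,0.103,0.025],0.55]]'; python3 d.py .618 -.261 .063 106
python3 - <<'E'
from h import *
s=r.snapshot("side"); t=r.snapshot("top")
P=r.get_state()["tool_pos"]
cap=[.618,-.261]
print(proj(s,[[*cap,.076],[*cap,.052],P]), proj(t,[*cap,.076]), proj(s,[.566,.045,.088]))
x,y=[int(v) for v in proj(s,[*cap,.08])[0]]
a=cv2.resize(s["image"][y-40:y+40,x-45:x+45],(450,400),interpolation=cv2.INTER_CUBIC);print(x-45,y-40)
u,v=[int(v) for v in proj(t,[.566,.045,.08])[0]]
b=cv2.resize(t["image"][v-30:v+30,u-30:u+30],(300,300),interpolation=cv2.INTER_CUBIC);print(u-30,v-30)
o=np.zeros((400,760,3),np.uint8);o[:,:450]=a;o[:300,455:755]=b;cv2.imwrite("pics/c3.png",o[...,::-1])
E
```

```text
clock: 8.15
tool_pos: [0.6154, -0.2633, 0.1229]
eef_rot: [0.603, 0.798, -0.001, -0.001]
contact_force: [-0.7, 0.4, -0.2]
opening: 0.549
t 8.15 pos [ 0.6154 -0.2633  0.1229] yaw 105.79 op 0.549 F [-0.7  0.4 -0.2] M [ 0.1   0.05 -0.02] q [ 0.6   0.94 -0.53  1.5   0.57  0.85  1.72]
shift [0.0015 0.0033 0.0599] turn [-0.0025 -0.0004 -0.0036]
[[337.35433629 179.40738566]
 [337.06272399 187.006181  ]
 [338.02706944 164.09783435]] [[444.53701888 226.39228096]] [[306.84051383 228.11600244]]
292 138
273 215
```

View pics/c3.png

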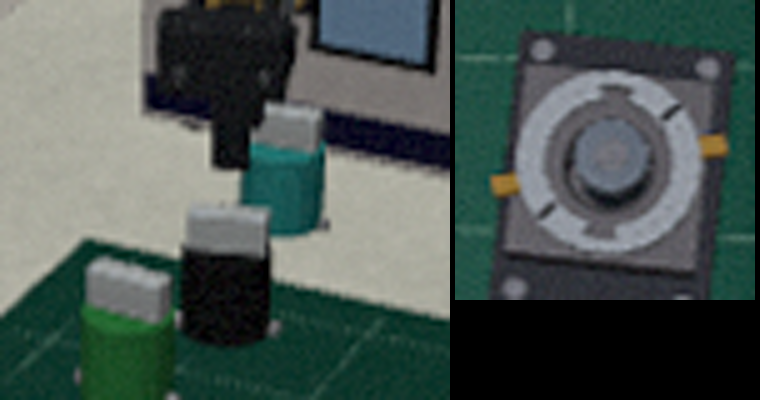

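Right: the cell stands in the well with its top at about (304,246) inside the collar. Left: the finger is above the black cap's bar, whose top at about (337.6,181) agrees with the estimate. Descend and grip.

```bash
python3 -m pendant '[[[0,0,0],[0.001,0.003,0.02],0.55],[[0,0,0],[0.001,0.003,0.04],0.55],[[0,0,0],[0.001,0.003,0.053],0.55],[[0,0,0],[0.001,0.003,0.06],0.55],[[0,0,0],[0.001,0.003,0.06],0.55],[[0,0,0],[0.001,0.003,0.06],0.05],[[0,0,0],[0.001,0.003,0.06],0.05],[[0,0,0],[0.001,0.003,0.06],0.05],[[0,0,0],[0.001,0.003,0.06],0.05],[[0,0,0],[0.001,0.003,0.06],0.05]]' 40;python3 -m pendant '[[[0,0,0],[0,0,0],0.05],[[0,0,0],[0,0,0],0.05],[[0,0,0],[0,0,0],0.05],[[0,0,0],[0,0,0],0.05]]'; python3 d.py .618 -.261 .063 106
```

```text
clock: 9.25
tool_pos: [0.6194, -0.2595, 0.0651]
eef_rot: [0.602, 0.799, 0.0, 0.0]
contact_force: [-0.2, 0.3, 1.5]
opening: 0.177
clock: 9.65
tool_pos: [0.6194, -0.2594, 0.065]
eef_rot: [0.602, 0.799, 0.0, 0.0]
contact_force: [-1.3, -0.6, 4.2]
opening: 0.178
t 9.65 pos [ 0.6194 -0.2594  0.065 ] yaw 106.0 op 0.178 F [-1.3 -0.6  4.2] M [0.03 0.12 0.01] q [ 0.57  1.02 -0.49  1.52  0.62  0.76  1.68]
shift [-0.0012 -0.0018  0.002 ] turn [ 0.0004  0.0002 -0.    ]
```

```bash
python3 -m pendant '[[[0,0,0],[0,0,-0.01],0.05],[[0,0,0],[0,0,-0.03],0.05],[[0,0,0],[0,0,-0.06],0.05],[[0,0,0],[0,0,-0.09],0.05],[[0,0,0],[0,0,-0.11],0.05],[[0,0,0],[0,0,-0.12],0.05],[[0,0,0],[0,0,-0.12],0.05]]'; python3 d.py .567 .045 .172 85.2
```

```text
clock: 10.35
tool_pos: [0.6198, -0.2596, 0.1859]
eef_rot: [0.602, 0.799, 0.0, 0.001]
contact_force: [-0.0, 0.2, -2.0]
opening: 0.173
t 10.35 pos [ 0.6198 -0.2596  0.1859] yaw 105.99 op 0.173 F [-0.   0.2 -2. ] M [ 0.07 -0.05 -0.  ] q [ 0.61  0.87 -0.56  1.46  0.52  0.96  1.76]
shift [0.3073 0.0331 0.0136] turn [0.002  0.0008 0.3628]
```

```bash
python3 -m pendant '[[[0,0,0.03],[0.015,0.002,0],0.05],[[0,0,0.08],[0.045,0.005,0],0.05],[[0,0,0.14],[0.085,0.009,0],0.05],[[0,0,0.2],[0.125,0.013,0],0.05],[[0,0,0.26],[0.165,0.018,0],0.05],[[0,0,0.31],[0.205,0.022,0],0.05],[[0,0,0.35],[0.245,0.026,0],0.05],[[0,0,0.3628],[0.28,0.03,0],0.05],[[0,0,0.3628],[0.3,0.032,0.005],0.05],[[0,0,0.3628],[0.3073,0.0331,0.012],0.05]]';python3 -m pendant '[[[0,0,0],[0,0,0],0.05],[[0,0,0],[0,0,0],0.05]]'; python3 d.py .567 .045 .172 85.2
python3 - <<'E'
from h import *
s=r.snapshot("side"); t=r.snapshot("top")
P=r.get_state()["tool_pos"]
print(proj(s,[[.566,.045,.064],P,P-[0,0,.065],P-[0,0,.013]]))
x,y=[int(v) for v in proj(s,P-[0,0,.065])[0]]
a=cv2.resize(s["image"][y-50:y+50,x-65:x+65],(780,600),interpolation=cv2.INTER_CUBIC); cv2.imwrite("pics/c4.png",a[...,::-1]);print(x-65,y-50)
cv2.imwrite("pics/t4.png",t["image"][...,::-1])
E
```

```text
clock: 11.35
tool_pos: [0.5652, 0.0483, 0.1717]
eef_rot: [0.734, 0.679, -0.0, -0.001]
contact_force: [0.7, -0.5, -2.3]
opening: 0.176
clock: 11.55
tool_pos: [0.5661, 0.043, 0.1718]
eef_rot: [0.737, 0.676, -0.001, 0.0]
contact_force: [0.7, -1.0, -1.1]
opening: 0.175
t 11.55 pos [0.5661 0.043  0.1718] yaw 85.1 op 0.175 F [ 0.7 -1.  -1.1] M [ 0.07 -0.   -0.02] q [ 0.08  0.74 -0.41  1.8   0.43  0.69  0.91]
shift [ 0.0021  0.0007 -0.0002] turn [-0.0015  0.0019 -0.0018]
[[306.74155758 236.67509191]
 [307.37502543 196.48509926]
 [307.09183418 220.67216982]
 [307.31738607 201.40915308]]
242 170
```

View pics/c4.png

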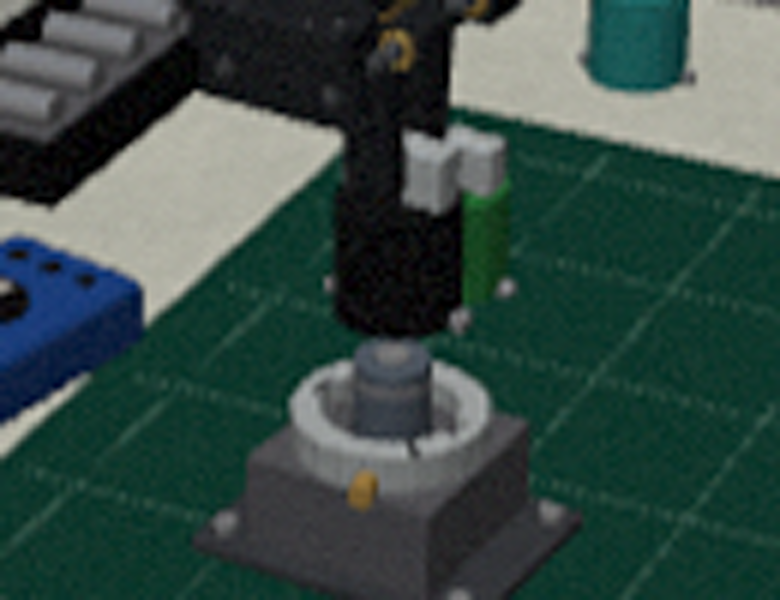

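Side crop: cap lugs at (297,217) and (318.7,223), mid (307.8,220); collar centre about (307,238); cell centred in it. The cap sits about 2–3 mm toward −y, so I correct that and lower it to just above the rim.

```bash
python3 -m pendant '[[[0,0,0],[0.003,0.0005,0],0.05],[[0,0,0],[0.003,0.0005,0.008],0.05],[[0,0,0],[0.003,0.0005,0.018],0.05],[[0,0,0],[0.003,0.0005,0.028],0.05],[[0,0,0],[0.003,0.0005,0.034],0.05],[[0,0,0],[0.003,0.0005,0.037],0.05],[[0,0,0],[0.003,0.0005,0.038],0.05],[[0,0,0],[0.003,0.0005,0.038],0.05],[[0,0,0],[0.003,0.0005,0.038],0.05]]'; python3 d.py .567 .046 .132 85.2
python3 - <<'E'
from h import *
s=r.snapshot("side")
P=r.get_state()["tool_pos"]
c,sn=np.cos(np.radians(-4.9)),np.sin(np.radians(-4.9))
L=[P+[k*.032*c,k*.032*sn,-.062] for k in(1,-1)]
print(proj(s,[[.566,.045,.064],P-[0,0,.065],*L]))
x,y=[int(v) for v in proj(s,P-[0,0,.06])[0]]
a=cv2.resize(s["image"][y-30:y+30,x-40:x+40],(800,600),interpolation=cv2.INTER_CUBIC); cv2.imwrite("pics/c5.png",a[...,::-1]);print(x-40,y-30)
E
```

```text
clock: 12.55
tool_pos: [0.5674, 0.0482, 0.135]
eef_rot: [0.736, 0.677, 0.0, 0.0]
contact_force: [0.0, -0.7, -1.1]
opening: 0.175
t 12.55 pos [0.5674 0.0482 0.135 ] yaw 85.21 op 0.175 F [ 0.  -0.7 -1.1] M [ 0.04 -0.02  0.08] q [ 0.05  0.79 -0.37  1.83  0.47  0.61  0.88]
shift [-0.0022 -0.0002  0.003 ] turn [ 0.0007 -0.0003  0.0002]
[[306.74155758 236.67509191]
 [305.69799863 234.98897448]
 [294.43877217 230.40607372]
 [317.18662925 237.50112345]]
265 203
```

View pics/c5.png

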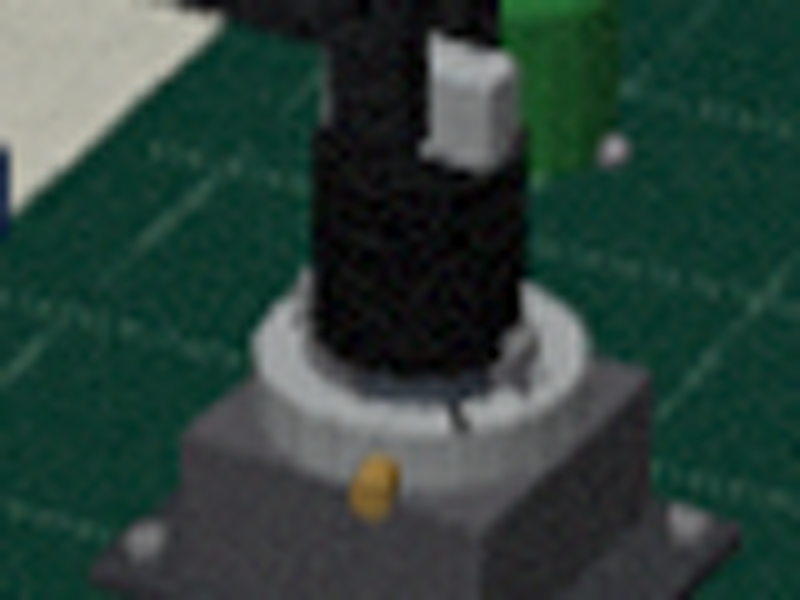

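Side crop: cap centre u=306.9 and v=235.0 at the mouth rim, 6 mm above the collar rim; collar u=307.0, expected v=235.1. The lug at (316,238) is over its notch, so I go straight down.

```bash
python3 -m pendant '[[[0,0,0],[0,0,0.002],0.05],[[0,0,0],[0,0,0.004],0.05],[[0,0,0],[0,0,0.006],0.05],[[0,0,0],[0,0,0.008],0.05],[[0,0,0],[0,0,0.01],0.05],[[0,0,0],[0,0,0.011],0.05]]'; python3 d.py .567 .046 .113 85.2
```

```text
clock: 13.2
tool_pos: [0.567, 0.0481, 0.1234]
eef_rot: [0.736, 0.677, -0.0, -0.0]
contact_force: [-0.2, -0.6, 0.1]
opening: 0.179
t 13.2 pos [0.567  0.0481 0.1234] yaw 85.22 op 0.179 F [-0.2 -0.6  0.1] M [-0.    0.02 -0.03] q [ 0.04  0.81 -0.36  1.83  0.48  0.59  0.87]
shift [-0.0021  0.0002  0.0104] turn [-0.0003 -0.      0.0003]
```

Mouth rim at 58 mm with no force, so the lugs are in the notches. Continue.

```bash
python3 -m pendant '[[[0,0,0],[0,0,0.003],0.05],[[0,0,0],[0,0,0.005],0.05],[[0,0,0],[0,0,0.007],0.05],[[0,0,0],[0,0,0.0085],0.05],[[0,0,0],[0,0,0.0095],0.05],[[0,0,0],[0,0,0.0105],0.05]]'; python3 d.py .567 .046 .113 85.2
```

```text
clock: 13.8
tool_pos: [0.5671, 0.0481, 0.1131]
eef_rot: [0.736, 0.677, 0.0, -0.0]
contact_force: [-0.5, -0.3, -1.4]
opening: 0.178
t 13.8 pos [0.5671 0.0481 0.1131] yaw 85.21 op 0.178 F [-0.5 -0.3 -1.4] M [ 0.04  0.03 -0.03] q [ 0.04  0.82 -0.35  1.84  0.49  0.56  0.86]
shift [-0.0021  0.0001  0.0001] turn [ 0.     -0.0001  0.0002]
```

```bash
python3 -m pendant '[[[0,0,0],[0,0,0.0007],0.05],[[0,0,0],[0,0,0.0014],0.05],[[0,0,0],[0,0,0.002],0.05],[[0,0,0],[0,0,0.002],0.05]]'; python3 d.py .567 .046 .113 40.2
```

```text
clock: 14.2
tool_pos: [0.5671, 0.0483, 0.1129]
eef_rot: [0.736, 0.677, 0.0, 0.0]
contact_force: [-4.0, -0.7, 13.2]
opening: 0.183
t 14.2 pos [0.5671 0.0483 0.1129] yaw 85.22 op 0.183 F [-4.  -0.7 13.2] M [-0.13  0.79 -0.02] q [ 0.04  0.82 -0.35  1.84  0.49  0.56  0.86]
shift [-0.0023  0.0001 -0.0001] turn [ 1.100e-03 -2.000e-04  7.858e-01]
```

Seated (13 N push at 0.113). Ease the push off and begin turning clockwise (+ about tool z).

```bash
python3 -m pendant '[[[0,0,0],[0,0,-0.0015],0.05],[[0,0,0.03],[0,0,-0.0015],0.05],[[0,0,0.07],[0,0,-0.0015],0.05],[[0,0,0.12],[0,0,-0.0015],0.05],[[0,0,0.17],[0,0,-0.0015],0.05],[[0,0,0.22],[0,0,-0.0015],0.05],[[0,0,0.27],[0,0,-0.0015],0.05],[[0,0,0.3],[0,0,-0.0015],0.05],[[0,0,0.3],[0,0,-0.0015],0.05]]'; python3 d.py .567 .048 .113 40.2
```

```text
clock: 15.1
tool_pos: [0.5674, 0.0473, 0.113]
eef_rot: [0.829, 0.559, -0.0, 0.001]
contact_force: [-0.2, -2.6, 4.8]
opening: 0.181
t 15.1 pos [0.5674 0.0473 0.113 ] yaw 67.94 op 0.181 F [-0.2 -2.6  4.8] M [-0.62  0.04  0.01] q [-0.01  0.82 -0.27  1.84  0.39  0.54  0.65]
shift [ 0.0005 -0.0006 -0.    ] turn [0.0012 0.0006 0.4841]
```

```bash
python3 -m pendant '[[[0,0,0.04],[-0.0005,0,0],0.05],[[0,0,0.1],[-0.001,0.0005,0],0.05],[[0,0,0.16],[-0.001,0.0005,0],0.05],[[0,0,0.22],[-0.001,0.0005,0],0.05],[[0,0,0.28],[-0.001,0.0005,0],0.05],[[0,0,0.34],[-0.001,0.0005,0],0.05],[[0,0,0.4],[-0.001,0.0005,0],0.05],[[0,0,0.45],[-0.001,0.0005,0],0.05],[[0,0,0.484],[-0.001,0.0005,0],0.05],[[0,0,0.484],[-0.001,0.0005,0],0.05]]'; python3 d.py .567 .047 .113 40.2
python3 - <<'E'
from h import *
s=r.snapshot("side");t=r.snapshot("top")
x,y=307,225
a=cv2.resize(s["image"][y-35:y+35,x-40:x+40],(457,400),interpolation=cv2.INTER_CUBIC)
u,v=[int(k) for k in proj(t,[.566,.045,.08])[0]];print(u,v)
b=cv2.resize(t["image"][v-35:v+35,u-30:u+30],(343,400),interpolation=cv2.INTER_CUBIC)
cv2.imwrite("pics/c6.png",np.hstack([a,b])[...,::-1])
# expected direction of bar ends at +-23mm, top height .124, in the side crop
c,sn=np.cos(np.radians(-49.8)),np.sin(np.radians(-49.8))
X=[[.566+k*d*c,.046+k*d*sn,z] for k in(1,-1) for d,z in((.023,.124),(.034,.064))]
print((proj(s,X)-[x-40,y-35])*5.71)
E
```

```text
clock: 16.1
tool_pos: [0.5668, 0.0462, 0.113]
eef_rot: [0.939, 0.344, -0.001, 0.0]
contact_force: [-1.5, -3.5, 6.9]
opening: 0.175
t 16.1 pos [0.5668 0.0462 0.113 ] yaw 40.23 op 0.175 F [-1.5 -3.5  6.9] M [-0.58  0.43  0.12] q [-0.08  0.81 -0.14  1.85  0.22  0.5   0.33]
shift [ 0.0006 -0.0005 -0.    ] turn [0.0005 0.0013 0.0005]
303 245
[[213.80300898 118.21691919]
 [206.47446452 228.34381511]
 [241.16686522 170.20434507]
 [246.06883345 308.35963603]]
```

View pics/c6.png

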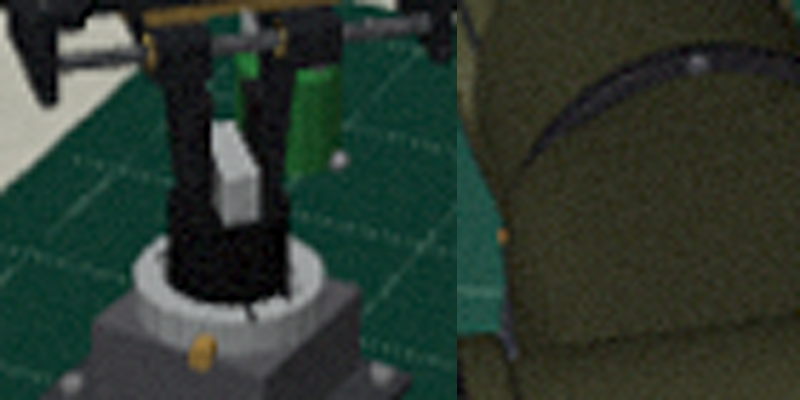

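Side crop: the cap is seated inside the collar, and the bar's near end (302,221) points at the front mark (311,244). Its right edge gives a bar yaw of about −50 to −52°; the mark measured −50°, and the gripper yaw implies −49.8°. Check that it holds, then hand in.

```bash
python3 -m pendant '[[[0,0,0],[0,0,0],0.05],[[0,0,0],[0,0,0],0.05],[[0,0,0],[0,0,0],0.05],[[0,0,0],[0,0,0],0.05],[[0,0,0],[0,0,0],0.05]]'; python3 d.py .567 .047 .113 40.2; python3 -c "
from plant import r
print(r.finish_job())"
```

```text
clock: 16.7
tool_pos: [0.5668, 0.0462, 0.113]
eef_rot: [0.939, 0.344, -0.001, 0.0]
contact_force: [-0.9, -1.7, 7.1]
opening: 0.174
t 16.7 pos [0.5668 0.0462 0.113 ] yaw 40.25 op 0.174 F [-0.9 -1.7  7.1] M [-0.59  0.45  0.07] q [-0.08  0.81 -0.14  1.85  0.22  0.5   0.33]
shift [ 0.0007 -0.0005 -0.    ] turn [0.0003 0.0012 0.0009]
the job is handed in; nothing more can be done
None
```

The job is handed in at 16.7 s. The thick cell stands in the pod's well, and the cap is over it with its lugs down through the notches. The cap is turned 45° clockwise to the half-way marks and still gripped at 40 N.

**Last checks:**
- **Hold:** over the last half second the pose stayed steady at gripper yaw 40.25°, which puts the bar at −49.75°. The mark measured about −50°.
- **Forces:** the arm presses down with about 7 N, and sideways force is under 2 N. The grip opening is 15 mm, so the bar is held.
- **Seating:** the cell and cap both met the floor at the expected heights, with 12.5 N and 13 N of push.

**Disagreement:** the bar's edge in the side picture suggested about 2° more turn (−52°) than the gripper yaw. That is within my reading error and far short of the lock.

**Not checked:** the arm hid the cap from the top camera at the end, so only the side view confirms the final angle. I took no separate final picture of the bystanders; no unexpected contact force showed during the moves.

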